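# Snug the softener canister's slip-clutch cap

### The job

The blue wing cap of the softener canister was left loose after refilling. Take it from above and turn it clockwise until the cap is fully home and its clutch slips for the first time, then stop after a short slip of about 20 degrees (an eighth of a turn of slipping is too much) and let go. Leave the white cap of the other canister as it is.

Things in the scene. Friction and masses are not known exactly. Their poses are not given: they have to be found in the camera images.
- blue_wing (a point): On the upright, fixed turning axis of the blue wing cap, at the height to pinch it: 136 mm above the ledge, 12 mm below the wing's top. Wing: bar 52 mm long (this point's x axis, turns with it), 14 thick, 34 tall, on a disc 54 across, its top 22 mm below this point. It stands on a white canister, 112 mm square, 90 tall, blue band, bolted down. The cap does not rise or sink.
- blue_screw (a joint): Angle (rad) of the screw under the blue cap, growing clockwise from above; starts at 0.05 to 0.6; 1.0 is fully home, a hard stop. The screw is a grey ring with a red tab reaching 51 mm from the axis, at the start under the wing's +x end. Fully home, the tab rests on the fixed black post (8 mm across, 45 mm from the axis). Turns with 0.02 N m.
- blue_clutch (a joint): Slip (rad) of the blue cap over its screw, growing clockwise from above; 0 at the start. The friction clutch carries the screw along without slip until it is home; then the cap slips smoothly at about 0.15 N m and stays where it is left. 20 degrees is 0.35, an eighth of a turn 0.785.
- white_wing_end (a point): Point at one end of the white cap's wing (24 mm from its axis, 12 mm below its top). This cap has the same shape and height as the blue one and is on the other canister (white with a yellow band). It is tight already: leave it alone.
Mind the look-alikes: they are no part of the job. What is shaped like the part that bears blue_wing but purple is not meant.

How it is judged:
By the outcome, as a careful person would: the job done as asked, in the order asked, and still so for the second after the job is handed in, with the robot touching nothing.
It also fails if it takes over 35 s, if anything falls off the work surface, if the arm or the gripper's body presses on something with over 40 N, if the wrist force passes 120 N, or if a joint passes its speed limit or range.

### The arm

A 6-joint arm with a two-finger parallel gripper is mounted at the origin on the work surface. World frame = base frame: x ahead of the robot, y to its left, z up, the work surface at z = 0. Lengths are in mm, angles in rad, forces in N, time in s.
With the tool pointing down it reaches from about 300 to 750 mm from the base axis. Payload 8.5 kg.
Tool frame: the origin (TCP) lies where the fingers leave the gripper's body, on its centre line; the fingertips stand 64 mm ahead of it and the grasp point (between the pads) lies 45 mm ahead of it; z points along the fingers, y is the direction in which the jaws open and shut (so a half turn about z gives the same grasp; the last joint's range is limited). The gripper opens to 88 mm and grips with 3 to 60 N. Pads are 18 mm wide; open, the fingers measure 123 mm over their backs; the gripper's body (75 mm by 187 mm) begins 45 mm behind the grasp point.
Start: joints at [-1.418, 0.381, 1.297, -0, 1.464, -0.215], TCP at [197.753, -513.2, 302.748] pointing down, gripper open.
Joint ranges: [-3.11, 3.11], [-0.89, 2.33], [0.22, 2.48], [-1.42, 4.56], [0.17, 2.85], [-2.88, 2.88]. Speed limits (rad/s): [2.39, 2.39, 3.14, 3.14, 3.14, 3.14].

### API

Orientations are given as a rotation vector (axis times angle).
In Python, from cell import ctrl, viewer gives the robot as it stands. The module is installed in compiled form; this text tells all that it offers.
- The arm moves only by the shell command python3 -m pendant 'ROWS' [FORCE]. ROWS is JSON, one flat list of numbers, 5 for each row, row after row: the gripper's target within -1 to 1 (fully open at 1, half-way at 0, shut at -1), then the shift along the world's x, y, z in mm, then the turn about the world's z in degrees. In form: [grip, tx, ty, tz, yaw, grip, tx, ty, tz, yaw, ...]. A call has 1 to 8 rows; each row is the pose to reach, as a shift and turn from the pose commanded when the call began; what a row does not reach only later rows make up. A row lasts 1/10 s, in which the tool goes at most 50 mm and 8.59 degrees, less where a joint would pass 70% of its speed; a pose out of reach is approached as far as the arm can. A call with a gripper value outside its range is refused whole. The fingers move at their own pace and stop on an object; FORCE is the grip in N (left out, the last holds). Time passes only in rows, so rows that repeat a pose let the fingers close. It gives the time, the measured TCP pose, the force and the opening at its end, in the units of the state.
- ctrl.read_state(): the state, without advancing time (a new reading comes with each control period).
- viewer.snapshot(name): name is "side" or "top"; returns a dict with "img" (480x640x3 uint8, red, green, blue), "z_map" (480x640 float32, mm along the optical axis (not along the pixel's ray), 0 where there is no reading), "K" (3x3 intrinsics, pixels), "R" (3x3) and "t" (3): a world point X has camera coordinates R X + t. Camera axes: x right, y down, z forward; pixel columns grow to the right and rows downward; lengths in mm; the calibration is good to about 2 mm. A picture is of the moment at which its call begins.
- ctrl.close_job(): hands the job in, once; it reports no verdict.
The state is a dict: "t": time; "joint_pos": joint angles; "joint_vel": joint speeds; "joint_torque": joint torques, N m; "ee_pos": TCP position; "tool_rot": TCP orientation; "force": force on the tool from outside, world axes, zero at the start; "ft_torque": the same for the moment, N m; "width": opening from 0.0 (shut) to 1.0 (fully open).
Only numpy, scipy, OpenCV 4.12 (cv2) and the standard library are available. Lean on these libraries where they do the work, as an engineer would, in place of code of your own. Each camera call takes 0.05 s, during which the arm holds its last target. There are 200 camera calls.

## Working session

There is one attempt and no reset: what is moved stays moved. The work goes in short steps, Python scripts to look and compute and a shell command to move; the robot and the scene stay as the last step left them, time stands still between calls to the robot, and variables do not carry over. Pictures are saved under pics/ and viewed, about 8 in all and at most 12, crops included, and the job is handed in when it is done.

```bash
mkdir -p pics
cat > h.py <<'E'
import numpy as np, cv2
from cell import ctrl, viewer
def snap(cam,name):
    s=viewer.snapshot(cam); cv2.imwrite(f'pics/{name}.png',s['img'][:,:,::-1]); np.savez(f'pics/{name}.npz',**s); return s
def px2w(s,u,v,z=None):
    d=s['z_map'][int(v),int(u)] if z is None else z
    c=np.linalg.inv(s['K'])@np.array([u,v,1.])*d
    return np.asarray(s['R']).T@(c-s['t'])
def ray_at_z(s,u,v,h):
    R=np.asarray(s['R']);C=-R.T@s['t'];d=R.T@np.linalg.inv(s['K'])@np.array([u,v,1.]);return C+d*(h-C[2])/d[2]
E
python3 - <<'E'
from h import *
a=snap('top','top1');b=snap('side','side1')
print(ctrl.read_state())
for s in(a,b): print(-np.asarray(s['R']).T@s['t'],s['K'][0][0],s['R'])
E
```

```text
{'t': 0.1, 'joint_pos': array([-1.41826293e+00,  3.81142865e-01,  1.29818981e+00,  3.92047901e-07,
        1.46361110e+00, -2.15298043e-01]), 'joint_vel': array([ 0.0023585 , -0.00098788, -0.0026599 , -0.00031346,  0.00130259,
        0.00012   ]), 'joint_torque': array([ 4.70487619e-03, -4.38649929e+01, -2.24909216e+01,  7.15415692e-02,
        3.42727604e-02, -8.67653102e-05]), 'ee_pos': array([ 197.7469765 , -513.02879745,  302.19017796]), 'tool_rot': array([-3.08728242e+00, -5.74289456e-01, -6.71761109e-05]), 'force': array([-0.30027334, -0.19178473, -0.19107724]), 'ft_torque': array([ 0.01636012, -0.02820729,  0.05282137]), 'width': 0.9986770374015653}
[372.91007286   9.6380752  846.54758621] 502.9207322279537 [[ 0.00839319 -0.99981005  0.0175902 ]
 [-0.98980225 -0.01080812 -0.14203764]
 [ 0.14220078 -0.01621867 -0.98970495]]
[ 336.86320571 -672.03803061  567.48264068] 511.9056302058653 [[ 0.97903141 -0.20272537  0.0199982 ]
 [-0.09960401 -0.56202165 -0.82110335]
 [ 0.1776979   0.80189407 -0.5704291 ]]
```

View pics/top1.png

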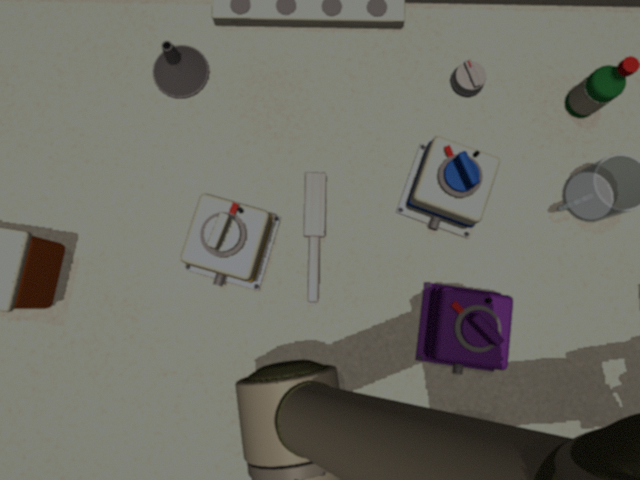

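View pics/side1.png

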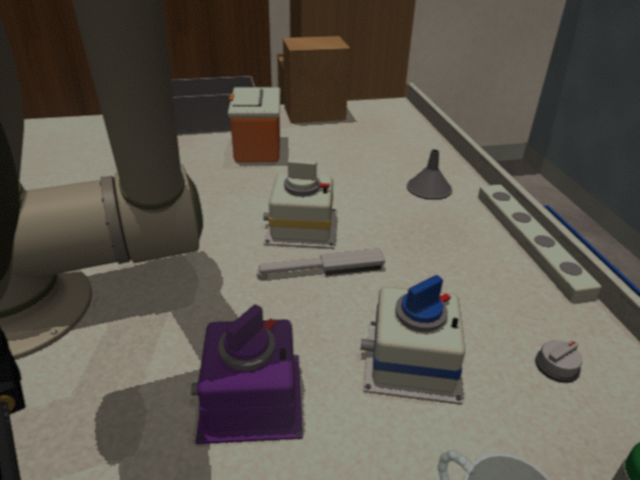

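Run:
```python
from h import *
a=np.load('pics/top1.npz');b=np.load('pics/side1.npz')
c1=a['img'][130:235,395:505];c2=b['img'][260:400,355:475]
r=lambda c:cv2.resize(c[:,:,::-1],(400,int(c.shape[0]*400/c.shape[1])),interpolation=cv2.INTER_CUBIC)
c1,c2=r(c1),r(c2);h=max(len(c1),len(c2));o=np.zeros((h,800,3),np.uint8);o[:len(c1),:400]=c1;o[:len(c2),400:]=c2
cv2.imwrite('pics/crop1.png',o)
# blue wing top points
for s in(a,b):
    hsv=cv2.cvtColor(s['img'],cv2.COLOR_RGB2HSV)
    m=(hsv[...,0]>100)&(hsv[...,0]<122)&(hsv[...,1]>130)&(hsv[...,2]>50)&(s['z_map']>0)
    vs,us=np.nonzero(m);P=np.array([px2w(s,u,v) for u,v in zip(us,vs)])
    k=(P[:,2]>100)&(P[:,2]<250);P=P[k];print(k.sum(),np.percentile(P[:,2],[5,20,50,80,90,97]))
    zt=np.percentile(P[:,2],90);T=P[P[:,2]>zt-6]
    rect=cv2.minAreaRect(T[:,:2].astype(np.float32));print(len(T),T.mean(0),rect)
print('ledge/deck',px2w(a,385,210),px2w(a,440,150),px2w(a,480,215))
```

```text
742 [110.14259637 111.3612287  113.63569528 145.65470728 146.43645533
 147.361059  ]
299 [ 575.57648716 -215.38557854  145.5603332 ] ((575.9864501953125, -215.5331573486328), (49.57847213745117, 14.094522476196289), 24.274423599243164)
854 [109.08930392 111.25868323 112.79631822 145.10916936 145.91627942
 146.55891958]
300 [ 575.49817181 -220.57123253  144.9374612 ] ((576.2376098632812, -219.19326782226562), (49.57072448730469, 11.94088363647461), 23.655168533325195)
ledge/deck [ 541.5192442  -115.77622077   -0.61006692] [ 620.25041485 -189.72189842   89.58495003] [ 517.32629109 -248.6257729    90.35477128]
```

View pics/crop1.png

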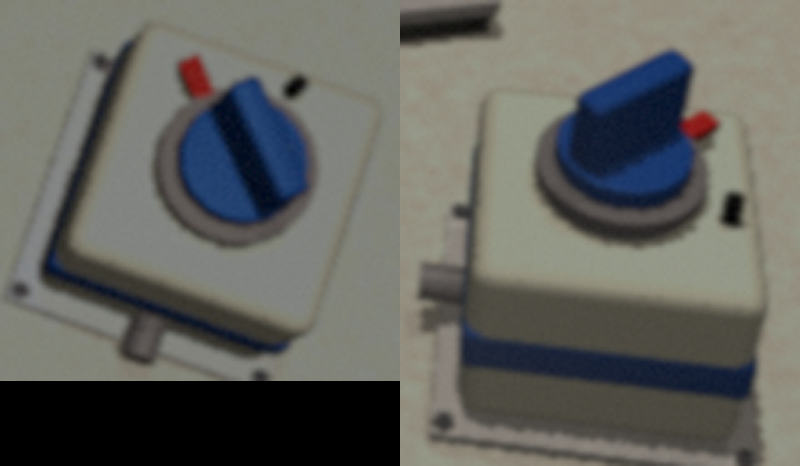

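The blue cap's wing is at about (576, -217), with its top at z≈147 and its bar at about 24° in world yaw. In the crop the red tab (195,75) is up-left of the post (295,85). The jaws are already almost square to the wing, so I'll go above it.

```bash
python3 -m pendant '[1,188,148,0,3,1,188,148,0,3,1,188,148,0,3,1,188,148,0,3,1,188,148,0,3,1,378,296,0,3,1,378,296,0,3,1,378,296,0,3]'; python3 -m pendant '[1,0,0,0,0,1,0,0,0,0]'
python3 - <<'E'
from h import *
a=np.load('pics/top1.npz');b=np.load('pics/side1.npz')
f=110/400;g=120/400
# tab tip-mid, post, disc centre guesses
for n,s,u,v,h in[('tabT',a,395+188*f,130+62*f,98),('tabS',b,355+310*g,260+125*g,98),('postT',a,395+294*f,130+84*f,98),('postS',b,355+333*g,260+200*g,98)]:
    for P in (px2w(s,round(u),round(v)),ray_at_z(s,u,v,h)):
        d=P-[576,-217.5,0];print(n,P.round(1),np.hypot(d[0],d[1]).round(1),np.degrees(np.arctan2(d[1],d[0])).round(1))
# blue disc circle: fit
for s in(a,b):
    hsv=cv2.cvtColor(s['img'],cv2.COLOR_RGB2HSV)
    # tall points around the axis by depth from any colour: grey ring+disc
    vs,us=np.nonzero((hsv[...,0]>100)&(hsv[...,0]<122)&(hsv[...,1]>130)&(s['z_map']>0))
    P=np.array([px2w(s,u,v) for u,v in zip(us,vs)]);P=P[(P[:,2]>108)&(P[:,2]<116)&(abs(P[:,0]-576)<40)&(abs(P[:,1]+217)<40)]
    print(len(P),cv2.minEnclosingCircle(P[:,:2].astype(np.float32)))
    vs,us=np.nonzero(s['z_map']>0)
    P=np.array([px2w(s,u,v) for u,v in zip(us,vs) if 380<u<510 or s is b and 340<u<500]);P=P[(abs(P[:,2]-90)<2.5)&(abs(P[:,0]-576)<90)&(abs(P[:,1]+217)<90)]
    print('can',cv2.minAreaRect(P[:,:2].astype(np.float32)))
E
```

```text
t: 0.9
ee_pos: [505.4, -271.4, 302.5]
tool_rot: [-3.072, -0.655, 0.001]
force: [0.4, -0.3, 0.2]
width: 0.999
t: 1.1
ee_pos: [504.5, -272.3, 302.2]
tool_rot: [-3.071, -0.658, 0.001]
force: [-1.1, -0.4, -0.8]
width: 1.002
tabT [ 620.6 -197.   103.5] 49.1 24.7
tabT [ 622.4 -198.1   98. ] 50.3 22.7
tabS [ 622.3 -202.6  100.1] 48.6 17.9
tabS [ 624.  -199.5   98. ] 51.2 20.6
postT [ 613.  -242.9   99.4] 44.9 -34.5
postT [ 613.3 -243.2   98. ] 45.3 -34.5
postS [ 613.3 -244.8  101.5] 46.3 -36.2
postS [ 615.3 -241.6   98. ] 46.1 -31.5
401 ((575.2728271484375, -215.7447509765625), 26.709489822387695)
can ((576.488037109375, -214.67672729492188), (109.302978515625, 109.06256866455078), 69.92765045166016)
494 ((576.551025390625, -219.97879028320312), 26.05946922302246)
can ((576.6470947265625, -217.8243408203125), (109.6051025390625, 107.71795654296875), 70.28182983398438)
```

```bash
python3 -m pendant '[1,72,55,0,0,1,72,55,0,0,1,72,55,-50,0,1,72,55,-75,0,1,72,55,-75,0]'
python3 - <<'E'
from h import *
a=snap('top','top2');b=snap('side','side2')
s=ctrl.read_state();print(s['ee_pos'],s['joint_pos'][5],s['ft_torque'],s['force'])
r=lambda c:cv2.resize(c[:,:,::-1],(400,int(c.shape[0]*400/c.shape[1])),interpolation=cv2.INTER_CUBIC)
c1,c2=r(a['img'][100:250,380:530]),r(b['img'][220:370,350:500])
cv2.imwrite('pics/crop2.png',np.hstack([c1,c2]))
E
```

```text
t: 1.6
ee_pos: [574.4, -218.6, 224.2]
tool_rot: [-3.068, -0.651, 0.009]
force: [-0.8, 0.2, 0.7]
width: 0.998
[ 575.72850049 -219.31168503  228.68447552] 0.596583388386087 [-0.03413522 -0.02372522  0.03674671] [ 0.27980413 -0.06707118  0.38054085]
```

View pics/crop2.png

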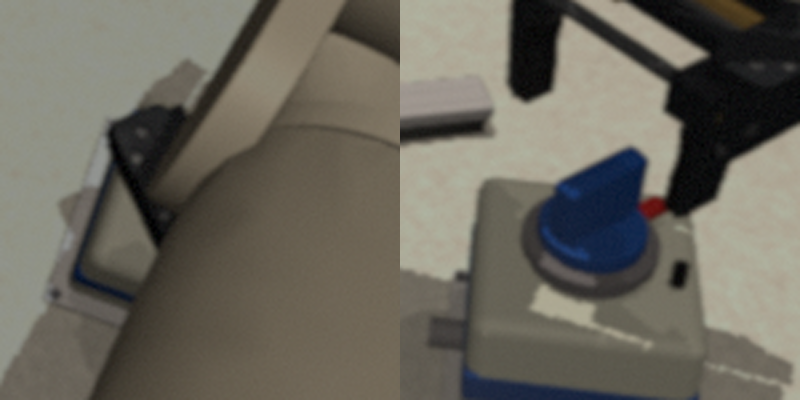

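The open jaws are square over the wing: fingertips at right-crop (530,90) and (690,205), wing between them at about (600,190). Now I'll go down and close.

```bash
python3 -m pendant '[1,0,1.5,-30,0,1,0,1.5,-46,0,1,0,1.5,-46,0,1,0,1.5,-46,0]'; python3 -c "
from h import *
s=ctrl.read_state();print(s['ee_pos'],s['force'],s['ft_torque'],s['joint_pos'])"
```

```text
t: 2.1
ee_pos: [576.4, -217.4, 183.8]
tool_rot: [3.071, 0.654, 0.003]
force: [-0.6, -0.2, 0.1]
width: 0.999
[ 576.44230376 -217.37873122  183.80557944] [-0.62676651 -0.16450654  0.11437533] [ 0.00797824 -0.02948864 -0.0329803 ] [-5.52513095e-01  5.95659191e-01  1.28420030e+00 -8.37318850e-06
  1.25868639e+00  5.98895538e-01]
```

```bash
python3 -m pendant '[-1,0,0,-1,0,-1,0,0,-1,0,-1,0,0,-1,0,-1,0,0,-1,0,-1,0,0,-1,0,-1,0,0,-1,0]' 12; python3 -c "
from h import *
s=ctrl.read_state();print(s['ee_pos'],s['force'],s['ft_torque'],s['tool_rot'])"
```

```text
t: 2.7
ee_pos: [576.1, -216.5, 180.8]
tool_rot: [-3.072, -0.655, 0.0]
force: [0.6, -0.3, -0.2]
width: 0.484
[ 576.09449834 -216.49372107  180.77488791] [ 0.58492483 -0.33477155 -0.21593558] [-0.02737925  0.07557965 -0.0060907 ] [-3.07248796e+00 -6.55242261e-01  6.23349947e-05]
```

```bash
python3 -m pendant '[-1,0,-0.5,0,0,-1,0,-0.5,0,0,-1,0,-0.5,0,0,-1,0,-0.5,0,0,-1,0,-0.5,0,0,-1,0,-0.5,0,0]'; python3 -c "
from h import *
s=ctrl.read_state();print(s['ee_pos'],s['force'],s['ft_torque'],s['tool_rot'])"
```

```text
t: 3.3
ee_pos: [576.1, -217.0, 180.7]
tool_rot: [-3.072, -0.655, 0.0]
force: [-0.2, 0.8, -1.0]
width: 0.158
[ 576.05873996 -216.99360858  180.72898311] [-0.20137591  0.75027002 -0.96262945] [ 0.0119355   0.03559348 -0.04863671] [-3.07241168e+00 -6.55215683e-01  1.40735282e-04]
```

```bash
R='import numpy as np
from cell import ctrl
from scipy.spatial.transform import Rotation as Q
s=ctrl.read_state();M=Q.from_rotvec(s["tool_rot"]).as_matrix();print("yaw",np.degrees(np.arctan2(M[1,0],M[0,0])).round(2),s["force"].round(2),s["ft_torque"].round(3),s["ee_pos"].round(1),s["joint_pos"][5].round(2),"tq6",s["joint_torque"][5].round(3))'; echo "$R">st.py
python3 -m pendant '[-1,0,0,0,0,-1,0,0,0,0,-1,0,0,0,0]' 40; python3 st.py;  python3 -m pendant '[-1,0,0,0,-4,-1,0,0,0,-8,-1,0,0,0,-12,-1,0,0,0,-16,-1,0,0,0,-20,-1,0,0,0,-20]'; python3 st.py
```

```text
t: 3.6
ee_pos: [576.1, -217.0, 180.7]
tool_rot: [-3.072, -0.655, 0.0]
force: [0.0, -0.4, -0.5]
width: 0.154
yaw 24.08 [ 0.04 -0.42 -0.47] [ 0.032  0.016 -0.029] [ 576.1 -217.   180.7] 0.6 tq6 -0.0
t: 4.2
ee_pos: [576.0, -216.6, 180.7]
tool_rot: [-3.139, -0.111, 0.001]
force: [-1.5, 3.7, 1.0]
width: 0.157
yaw 4.05 [-1.53  3.75  1.01] [ 0.57   0.134 -0.049] [ 576.  -216.6  180.7] 0.95 tq6 0.717
```

```bash
python3 -m pendant '[-1,0,0,0,-4,-1,0,0,0,-8,-1,0,0,0,-8]'; python3 st.py
python3 - <<'E'
from h import *
b=snap('side','side3')
cv2.imwrite('pics/crop3.png',cv2.resize(b['img'][220:370,350:500,::-1],(500,500),interpolation=cv2.INTER_CUBIC))
E
python3 st.py
```

```text
t: 4.5
ee_pos: [576.0, -216.4, 180.7]
tool_rot: [-3.139, 0.105, 0.001]
force: [-1.0, 4.8, 0.8]
width: 0.156
yaw -3.85 [-0.98  4.83  0.81] [ 0.909  0.257 -0.048] [ 576.  -216.4  180.7] 1.09 tq6 0.713
yaw -3.75 [-0.68  5.04  1.91] [ 0.946  0.233 -0.012] [ 575.9 -216.4  180.7] 1.08 tq6 0.224
```

View pics/crop3.png

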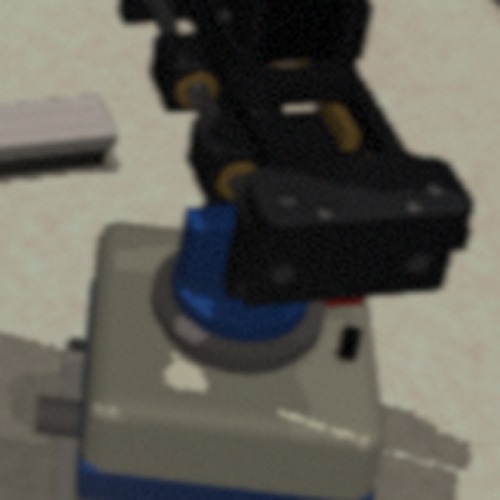

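The red tab (345,300) is turning with the wing towards the post (348,343). A sideways force of about 5 N says the axis is slightly further in +y, so I'll correct that and carry on in small steps.

```bash
python3 -m pendant '[-1,0,0.8,0,0,-1,0,0.8,0,-3,-1,0,0.8,0,-6,-1,0,0.8,0,-6]'; python3 st.py
python3 -m pendant '[-1,0,0,0,-2,-1,0,0,0,-4,-1,0,0,0,-4]'; python3 st.py
python3 -m pendant '[-1,0,0,0,-2,-1,0,0,0,-4,-1,0,0,0,-4]'; python3 st.py
```

```text
t: 4.95
ee_pos: [576.0, -216.1, 180.7]
tool_rot: [-3.13, 0.269, 0.001]
force: [-1.4, 3.3, 1.4]
width: 0.155
yaw -9.84 [-1.39  3.33  1.41] [ 0.641  0.289 -0.011] [ 576.  -216.1  180.7] 1.19 tq6 0.526
t: 5.25
ee_pos: [576.0, -216.0, 180.7]
tool_rot: [-3.118, 0.377, 0.001]
force: [-2.3, 5.7, 1.5]
width: 0.156
yaw -13.8 [-2.32  5.68  1.46] [ 0.769  0.337 -0.081] [ 576.  -216.   180.7] 1.26 tq6 0.341
t: 5.55
ee_pos: [576.0, -215.9, 180.7]
tool_rot: [-3.103, 0.486, 0.001]
force: [-0.8, 4.2, 2.1]
width: 0.159
yaw -17.8 [-0.84  4.16  2.06] [ 0.852  0.277 -0.023] [ 576.  -215.9  180.7] 1.33 tq6 0.299
```

```bash
python3 -m pendant '[-1,0,0.5,0,-1,-1,0,0.5,0,-2]'; python3 st.py
python3 -m pendant '[-1,0,0,0,-1,-1,0,0,0,-2]'; python3 st.py
python3 -m pendant '[-1,0,0,0,-1,-1,0,0,0,-2]'; python3 st.py
python3 - <<'E'
from h import *
b=snap('side','side4')
cv2.imwrite('pics/crop4.png',cv2.resize(b['img'][270:350,400:480,::-1],(500,500),interpolation=cv2.INTER_CUBIC))
E
```

```text
t: 5.75
ee_pos: [576.0, -215.7, 180.7]
tool_rot: [3.094, -0.543, -0.0]
force: [-2.1, 3.3, 1.3]
width: 0.158
yaw -19.92 [-2.11  3.32  1.3 ] [0.629 0.294 0.013] [ 576.  -215.7  180.7] 1.37 tq6 -0.248
t: 5.95
ee_pos: [576.1, -215.7, 180.7]
tool_rot: [-3.084, 0.599, 0.0]
force: [-0.9, 3.5, 0.8]
width: 0.153
yaw -21.98 [-0.94  3.48  0.79] [0.664 0.325 0.002] [ 576.1 -215.7  180.7] 1.4 tq6 -0.215
t: 6.15
ee_pos: [576.1, -215.7, 180.7]
tool_rot: [-3.073, 0.653, 0.0]
force: [-1.4, 3.6, 0.9]
width: 0.155
yaw -24.0 [-1.42  3.65  0.92] [0.71  0.273 0.059] [ 576.1 -215.7  180.7] 1.44 tq6 -0.208
```

View pics/crop4.png

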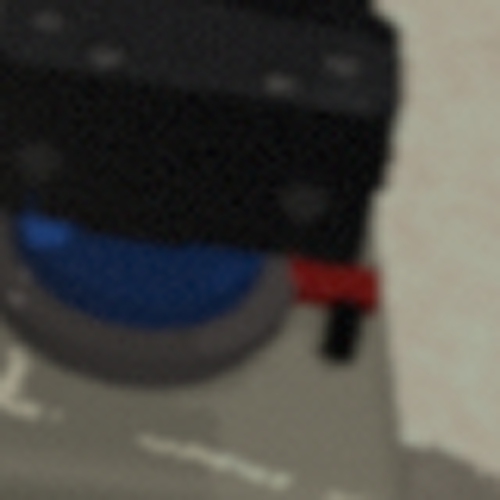

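```bash
python3 -m pendant '[-1,0,0,0,-2]'; python3 st.py
python3 -m pendant '[-1,0,0,0,-2]'; python3 st.py
python3 -m pendant '[-1,0,0,0,-2]'; python3 st.py
python3 -m pendant '[-1,0,0,0,0]'; python3 st.py
python3 - <<'E'
from h import *
o=np.load('pics/side4.npz');b=snap('side','side5')
z=lambda s:cv2.resize(s['img'][290:340,430:480,::-1],(400,400),interpolation=cv2.INTER_CUBIC)
cv2.imwrite('pics/crop5.png',np.hstack([z(o),z(b)]))
for n in(1,4,5):
    s=np.load(f'pics/side{n}.npz');h=cv2.cvtColor(s['img'],cv2.COLOR_RGB2HSV)
    m=((h[...,0]<6)|(h[...,0]>174))&(h[...,1]>150)&(h[...,2]>50);m[:, :400]=0;m[:270]=0;m[350:]=0;m[:,490:]=0
    v,u=np.nonzero(m);P=np.array([ray_at_z(s,x,y,98) for x,y in zip(u,v)])-[576,-216.5,0];r=np.hypot(P[:,0],P[:,1]);a=np.degrees(np.arctan2(P[:,1],P[:,0]))
    k=r>35;print(n,k.sum(),r[k].max(),np.percentile(a[k],[2,50,98]))
E
```

```text
t: 6.3
ee_pos: [576.1, -215.7, 180.7]
tool_rot: [-3.061, 0.706, 0.0]
force: [-0.3, 3.9, 1.7]
width: 0.155
yaw -25.96 [-0.26  3.93  1.7 ] [0.676 0.241 0.139] [ 576.1 -215.7  180.7] 1.47 tq6 -0.554
t: 6.4
ee_pos: [576.1, -215.6, 180.7]
tool_rot: [-3.048, 0.76, -0.0]
force: [-1.9, 4.8, 0.7]
width: 0.157
yaw -28.0 [-1.94  4.8   0.66] [0.784 0.171 0.156] [ 576.1 -215.6  180.7] 1.51 tq6 -0.32
t: 6.5
ee_pos: [576.1, -215.5, 180.7]
tool_rot: [-3.034, 0.813, 0.0]
force: [-1.5, 4.9, 1.8]
width: 0.154
yaw -30.0 [-1.54  4.88  1.8 ] [0.822 0.2   0.181] [ 576.1 -215.5  180.7] 1.54 tq6 -0.304
t: 6.6
ee_pos: [576.1, -215.5, 180.7]
tool_rot: [-3.035, 0.811, 0.0]
force: [-1.8, 4.3, 0.8]
width: 0.154
yaw -29.94 [-1.84  4.3   0.8 ] [0.855 0.211 0.048] [ 576.1 -215.5  180.7] 1.54 tq6 0.408
1 48 53.880728917933105 [16.45900303 22.92547886 28.60867793]
4 79 51.69430533891449 [-29.29722213 -20.55312985 -12.86949164]
5 69 51.69430533891449 [-31.08084766 -22.20082354 -15.16750134]
```

View pics/crop5.png

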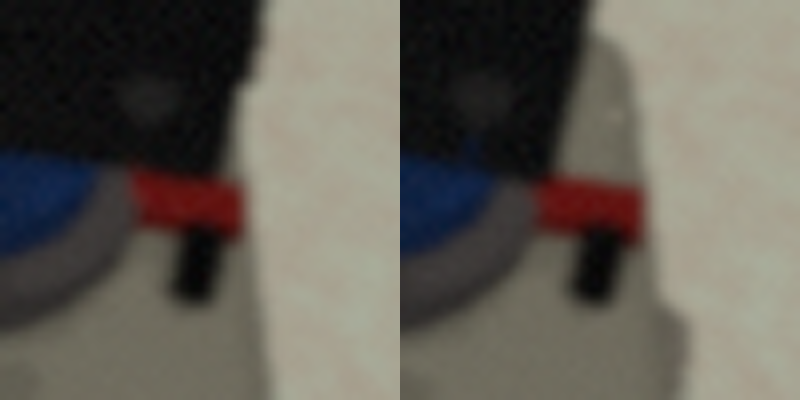

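Between the two views the tab stops against the post (it moves about 1.7° while the tool turns 6°). The moment jumps to about 0.15 N m at yaw ≈ -25°, so that is home. A 20° slip means ending at yaw ≈ -45.5°.

```bash
python3 -m pendant '[-1,0,0.4,0,-4,-1,0,0.4,0,-8,-1,0,0.4,0,-12,-1,0,0.4,0,-15.5]'; python3 st.py
python3 -m pendant '[-1,0,0,0,0,-1,0,0,0,0]'; python3 st.py
python3 -m pendant '[1,0,0,0,0,1,0,0,0,0,1,0,0,0,0,1,0,0,0,0,1,0,0,0,0,1,0,0,0,0,1,0,0,0,0,1,0,0,0,0]'; python3 st.py
```

```text
t: 7.05
ee_pos: [576.3, -215.2, 180.7]
tool_rot: [-2.897, 1.215, -0.001]
force: [-0.4, 5.0, 0.1]
width: 0.154
yaw -45.52 [-0.44  5.03  0.11] [ 0.862 -0.128  0.196] [ 576.3 -215.2  180.7] 1.82 tq6 -0.568
t: 7.25
ee_pos: [576.3, -215.2, 180.7]
tool_rot: [-2.899, 1.21, -0.001]
force: [1.4, 5.5, -0.1]
width: 0.151
yaw -45.3 [ 1.42  5.54 -0.09] [ 0.986 -0.206 -0.036] [ 576.3 -215.2  180.7] 1.81 tq6 0.024
t: 8.05
ee_pos: [576.1, -215.3, 180.7]
tool_rot: [2.898, -1.213, -0.0]
force: [-0.0, 0.3, 0.1]
width: 0.858
yaw -45.42 [-0.03  0.29  0.07] [ 0.11   0.029 -0.008] [ 576.1 -215.3  180.7] 1.81 tq6 -0.001
```

Released. I'll lift straight up, then back off so the cameras can see.

```bash
python3 -m pendant '[1,0,0,30,0,1,0,0,80,0,1,0,0,120,0,1,-40,-20,120,0,1,-80,-40,120,0,1,-120,-60,120,0,1,-160,-80,120,0,1,-200,-100,120,0]'; python3 -m pendant '[1,-50,-100,0,0,1,-50,-100,0,0,1,-50,-100,0,0,1,-50,-100,0,0]'
python3 - <<'E'
from h import *
a=snap('top','top6');b=snap('side','side6')
r=lambda c:cv2.resize(c[:,:,::-1],(400,int(c.shape[0]*400/c.shape[1])),interpolation=cv2.INTER_CUBIC)
cv2.imwrite('pics/crop6.png',np.hstack([r(a['img'][125:235,395:505]),r(b['img'][260:370,365:475])]))
for s in(a,b):
    h=cv2.cvtColor(s['img'],cv2.COLOR_RGB2HSV)
    v,u=np.nonzero((h[...,0]>100)&(h[...,0]<122)&(h[...,1]>130)&(h[...,2]>30)&(s['z_map']>0))
    P=np.array([px2w(s,x,y) for x,y in zip(u,v)]);P=P[(P[:,2]>139)&(P[:,2]<150)];print(len(P),cv2.minAreaRect(P[:,:2].astype(np.float32)))
    w=P[:,:2]-P[:,:2].mean(0);d=np.linalg.svd(w,full_matrices=False)[2][0];print('pca',np.degrees(np.arctan2(d[1],d[0])))
    m=((h[...,0]<6)|(h[...,0]>174))&(h[...,1]>150)&(h[...,2]>50);v,u=np.nonzero(m);P=np.array([ray_at_z(s,x,y,98) for x,y in zip(u,v)])-[576,-216.5,0];q=np.hypot(P[:,0],P[:,1]);al=np.degrees(np.arctan2(P[:,1],P[:,0]));k=(q>32)&(q<56)
    print('tab',k.sum(),np.median(al[k]))
E
```

```text
t: 8.85
ee_pos: [374.4, -315.7, 300.9]
tool_rot: [2.898, -1.212, 0.001]
force: [1.0, -0.8, -0.1]
width: 0.998
t: 9.25
ee_pos: [325.3, -416.4, 300.4]
tool_rot: [-2.896, 1.217, 0.0]
force: [0.7, 0.4, 0.4]
width: 0.997
326 ((576.0338745117188, -214.718505859375), (13.315347671508789, 50.76111602783203), 45.092323303222656)
pca 135.02463724162246
tab 58 -25.733099474617326
369 ((577.0341796875, -219.6179656982422), (13.276511192321777, 48.64876174926758), 45.18699645996094)
pca -45.17186027447387
tab 75 -22.53724326576182
```

View pics/crop6.png

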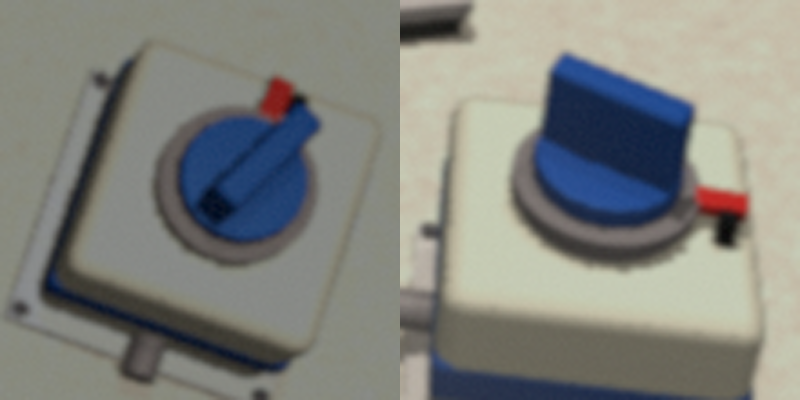

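The red tab (278,97 in the left crop) rests against the black post (298,103). The wing stands at -45.1°, about 21° past the tab.

```bash
python3 -c "
from cell import ctrl
print(ctrl.close_job())"
```

```text
the job is handed in; nothing more can be done
None
```

The blue cap is fully home, slipped by about 20°, and released; I handed the job in at about 9.3 s of the 35 s allowed.

- **Turning:** I gripped the wing from above at 40 N and turned it clockwise from a yaw of +24° to about -45°. The screw came home near -25°: the moment jumped to about 0.15 N m and the red tab stopped against the black post.
- **Final check:** Both cameras put the wing at about -45.1°. The tab reads -25.7° from the top camera and -22.5° from the side camera. Depending on which reading is used, the slip is about 20 to 23°, well under the 45° limit.
- **Disagreement:** The cameras also differ by about 4 to 5 mm on where the cap's axis lies in y. The gripper felt about 5 N of sideways force while turning, and small shifts did not fully remove it.
- **Other objects:** The arm never went near the white cap. I did not look at it again closely at the end.

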